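Open the guard of a board tester and probe two of its test points

ROBOT

A 6-joint arm with a two-finger parallel gripper is mounted at the origin on the work surface. World frame = base frame: x ahead of the robot, y to its left, z up, the work surface at z = 0. Lengths are in m, angles in rad, forces in N, time in s.
With the tool pointing down it reaches from about 0.275 to 0.725 m from the base axis. Payload 5.6 kg.
Tool frame: the origin (TCP) lies on the centre line of the jaws, within the pads' length; the fingertips stand 25 mm ahead of it and the grasp point (between the pads) lies 6 mm ahead of it; z points along the fingers, y is the line along which they close (so a half turn about z gives the same grasp; the last joint's range is limited). The gripper opens to 85 mm and grips with 20 to 120 N. Pads are 22 mm wide; open, the fingers measure 114 mm over their backs; the gripper's body (76 mm by 85 mm) begins 54 mm behind the grasp point. The pads swing forward as they close: fully open they stand 13 mm farther back than shut.
Start: joints at [-0.992, 0.255, 0.108, 0, -1.424, -0.285], TCP at [0.159, -0.526, 0.256] pointing down, gripper open.
Joint ranges: [-2.95, 2.95], [-1.21, 1.97], [-1.09, 1.5], [-2.87, 1.71], [-2.94, -0.07], [-3.05, 3.05]. Speed limits (rad/s): [2.57, 2.57, 3.14, 3.14, 3.14, 3.14].

INTERFACE

Orientations are given as a rotation vector (axis times angle).
In Python, from station import sensors, eyes, hand_in gives the robot as it stands. The module is installed in compiled form; this text tells all that it offers.
- The arm moves only by the tool carry_out, never from a script. Its argument "commands" is one flat list of numbers, 5 for each row, row after row: the finger opening in m, from 0 to 0.0854, then the shift along the tool's x, y, z in m, then the turn about the tool's z in degrees. A call has 1 to 8 rows; each row is the pose to reach, as a shift and turn from the pose commanded when the call began, along the tool's axes at that moment; what a row does not reach only later rows make up. A row lasts 1/10 s, in which the tool goes at most 50 mm and 8.59 degrees, less where a joint would pass 70% of its speed; a pose out of reach is approached as far as the arm can. A call with a gripper value outside its range is refused whole. The fingers move at their own pace and stop on an object; the grip force is fixed at half the most. Time passes only in rows, so rows that repeat a pose let the fingers close. It gives the time, the measured TCP pose, the force, the opening and the grip force at its end, in the units of the state.
- sensors.state(): the state, without advancing time (a new reading comes with each control period).
- eyes.capture(name): name is "scene" or "top" or "wrist"; returns a dict with "frame" (420x560x3 uint8, red, green, blue), "range_z" (420x560 float32, m along the optical axis (not along the pixel's ray), 0 where there is no reading), "mtx" (3x3 intrinsics, pixels), "k1" (the pictures are not rectified: a ray, as slopes to the right and down, at radius r is drawn at 1 + k1 r^2 times it, then the intrinsics apply), "R" (3x3) and "t" (3): a world point X has camera coordinates R X + t. Camera axes: x right, y down, z forward; pixel columns grow to the right and rows downward; lengths in m; the calibration is good to about 2 mm. A picture is of the moment at which its call begins.
- hand_in(): hands the job in; it is judged then, once.
The state is a dict: "t": time; "q": joint angles; "qvel": joint speeds; "effort": joint torques, N m; "ee_pos": TCP position; "ee_rot": TCP orientation; "ft_force": force on the tool from outside, world axes, zero at the start; "wrist_torque": the same for the moment, N m; "gripper_width": finger opening in m; "gripper_force": force on a finger pad.
Only numpy, scipy, OpenCV 4.12 (cv2) and the standard library are available. Lean on these libraries where they do the work, as an engineer would, in place of code of your own. Each camera call takes 0.05 s, during which the arm holds its last target. There are 200 camera calls.

TASK

Push the clear sliding guard of the board tester fully back to its end stop so that the test points are uncovered. Then take the tester pen out of its forked stand and touch its tip gently on the middle of the round test point and then of the square one, resting about a second on each; do not touch the bar-shaped one with the pen. Finally hang the pen back upright in the fork and let go, leaving the guard open and the other things on the table where they are.

Things in the scene. Friction and masses are not known exactly. Their poses are not given: they have to be found in the camera images.
- fixture: board tester, fixed: grey base 180 x 200 mm, green circuit board (top 19 mm above the table) between two side rails (tops at 55 mm). Origin: centre of its underside. Its x axis is the way the guard opens (away from the robot, but for its yaw). The three test points stand in a row along its y axis, 55 mm apart, at x = -42 mm; which is where varies
- guard (a joint): travel of the clear guard plate (68 mm along x, 172 mm along y, 4 mm thick, upper side 52 mm above the table) along the fixture's +x, in m: 0 = covers the test points, 0.070 = end stop, test points free. About 2 N of friction; it stays where it is left
- guard_grip (a point): middle of the top of the guard's black upright grip bar, 12 mm thick along the fixture's x, 90 mm long along y, 32 mm high above the plate (top 84 mm above the table). The plate reaches 22 mm in front of (-x of) the bar's middle
- round_point: round test point: 36 mm steel disc on a 46 mm square black base on the board. The disc is sprung: it gives way up to 8 mm under 1.4 to 4.2 N. Origin: underside of its base, on the board
- round_top (a point): centre of the upper face of the round disc, 39 mm above the table when not pressed
- square_point: square test point: 31 x 31 mm steel block on the same base and spring. Origin: underside of its base
- square_top (a point): centre of the upper face of the square block, 39 mm above the table when not pressed
- bar_point: bar-shaped test point, 44 x 11 mm steel bar (long along the fixture's x) on the same base and spring; not to be touched with the pen. Its top is 39 mm above the table. Origin: underside of its base
- stand: stand for the pen, fixed: base 120 x 100 x 12 mm, an upright at its back (from x = +30 mm, top at 124 mm) and two level prongs reaching to its front (-x) as far as x = -51 mm, 22 mm apart, each 14 mm wide, tops 100 mm above the table. Origin: middle of its underside
- fork_seat (a point): the place in the fork where the pen's flange rests: midway between the prongs, level with their tops, 10 mm in front of the stand's origin; 41 mm from the front mouth of the fork, which is open to the front and from above
- probe: tester pen, 151 mm long, 0.12 kg, hanging upright in the fork: grey square handle 24 x 24 mm, over a round black flange (40 mm across, 6 mm thick), over a 12 mm shaft with a steel tip. Origin: centre of the flange's underside, which rests on the prongs; z up along the handle, which spans z = 6 to 76 mm; its faces look along x and y
- probe_tip (a point): the end of the pen's tip, a steel ball 7 mm across, 75 mm below the pen's origin on its axis
- mug: white mug, 80 mm across, 90 mm high, standing on the table; origin: centre of its underside
- battery_tub: red round tub with batteries, 124 mm across, 95 mm high; origin: centre of its underside
- parts_case: yellow closed case 120 x 90 x 50 mm; origin: centre of its underside
- screwdriver: screwdriver 180 mm long, lying on the table
There are look-alikes about, which are no part of the job. Of the things that look like the probe, the largest one is meant. What is shaped like the stand but pink is not meant.

How it is judged:
On the way, in this order (a step that is already met when the one before it is completed fails the run):
1. the guard is pushed back to its end stop (within 4 mm) (value of joint guard above 0.066 m), for 0.2 s.
2. the pen's tip rests on the round test point, within 14 mm of its centre, for half a second, guard open (contact force between probe and round_point above 0.4 N and distance between probe_tip and round_top below 0.014 m and value of joint guard above 0.064 m), for 0.5 s.
3. the pen's tip rests on the square test point, within 14 mm of its centre, for half a second, guard open (contact force between probe and square_point above 0.4 N and distance between probe_tip and square_top below 0.014 m and value of joint guard above 0.064 m), for 0.5 s.
At the end, for the whole second after the job is handed in: The guard is still open (within 6 mm of its end stop), and the pen hangs in the fork, released and at rest: its flange lies on the prongs (height within 5 mm), within 26 mm of the fork's seat, upright within 0.12 rad (value of joint guard above 0.064 m and horizontal distance between probe and fork_seat below 0.026 m and z of probe in the frame of fork_seat between -0.005 and 0.005 m and angle between probe's own z axis and vertical below 0.12 rad and contact force between probe and stand above 0.3 N and linear speed of probe below 0.02 m/s and angular speed of probe below 0.2 rad/s); the robot touches nothing.
It fails at once if the pen touches the bar-shaped test point (contact force between probe and bar_point above 0.3 N).
It fails at once if the pen is pressed on a test point or the tester with more than 20 N (contact force between probe and round_point above 20 N or contact force between probe and square_point above 20 N or contact force between probe and fixture above 20 N).
It fails at once if a bystander (mug, tub, case, screwdriver) is moved by more than 30 mm (distance of any of mug, battery_tub, parts_case, screwdriver from where it was at the start of the episode above 0.03 m).
It also fails if it takes over 69 s, if anything falls off the work surface, if the arm or the gripper's body presses on something with over 40 N, if the wrist force passes 120 N, or if a joint passes its speed limit or range.

## Working session

There is one attempt and no reset: what is moved stays moved. The work goes in short steps, Python scripts to look and compute and a tool call to move; the robot and the scene stay as the last step left them, time stands still between calls to the robot, and variables do not carry over. Pictures are saved under pics/ and viewed, at most 10 in all, crops included, and the job is handed in when it is done.

Besides the shell and the picture viewer there is one more tool, called as name(argument=value, ...) on one line, values as JSON. carry_out: Moves the arm, as the interface text tells. Its arguments: {"type":"object","properties":{"commands":{"type":"array","items":{"type":"number"}}},"required":["commands"]}

```bash
mkdir -p pics
cat > h.py <<'E'
import numpy as np, cv2, pickle
from scipy.spatial.transform import Rotation as Rn
def cap(n,tag):
    from station import eyes
    d=eyes.capture(n); pickle.dump(d,open(f'{tag}.pkl','wb'))
    cv2.imwrite(f'pics/{tag}.png',d['frame'][:,:,::-1]); return d
def ld(tag): return pickle.load(open(f'{tag}.pkl','rb'))
def slopes(d,uv):
    uv=np.atleast_2d(np.float64(uv)); K=d['mtx']
    return cv2.undistortPoints(uv[:,None],K,np.array([d['k1'],0,0,0.]))[:,0]
def ray(d,uv):
    s=slopes(d,uv); v=np.c_[s,np.ones(len(s))]@d['R']; return -d['R'].T@d['t'],v
def plane(d,uv,z):
    c,v=ray(d,uv); return c+v*((z-c[2])/v[:,2])[:,None]
def cloud(d):
    h,w=d['range_z'].shape; u,v=np.meshgrid(np.arange(w),np.arange(h))
    s=slopes(d,np.c_[u.ravel(),v.ravel()]); z=d['range_z'].ravel()[:,None]
    P=(np.c_[s,np.ones(len(s))]*z-d['t'])@d['R']; P[z[:,0]==0]=np.nan
    return P.reshape(h,w,3)
def px(d,X):
    return cv2.projectPoints(np.atleast_2d(np.float64(X)),cv2.Rodrigues(d['R'])[0],d['t'],d['mtx'],np.array([d['k1'],0,0,0.]))[0][:,0]
E
python3 - <<'E'
from h import *
from station import sensors
for n in('scene','top','wrist'):
    d=cap(n,n+'0'); print(n,-d['R'].T@d['t'],d['R'][2],d['k1'])
a=[cv2.imread(f'pics/{n}0.png') for n in('scene','top')]
s=sensors.state();print(s['t'],s['ee_pos'],s['ee_rot'],Rn.from_rotvec(s['ee_rot']).as_matrix())
E
```

```text
scene [ 1.17857974 -0.60311421  1.24658078] [-0.39478782  0.41483409 -0.81978977] 0.07100997500433298
top [ 0.46747242 -0.02674117  1.48444915] [ 0.11607658 -0.00275543 -0.99323644] -0.13203654212478422
wrist [ 0.09368153 -0.54597465  0.37382828] [ 0.25325987  0.07983867 -0.96409814] -0.04229636393019282
0.15 [ 0.15923233 -0.5261026   0.25563546] [ 4.59713245e-01 -3.10751421e+00 -2.14730276e-03] [[-9.57167260e-01 -2.89535196e-01 -4.54972625e-04]
 [-2.89535548e-01  9.57166358e-01  1.31469922e-03]
 [ 5.48327943e-05  1.39011780e-03 -9.99999032e-01]]
```

View pics/top0.png

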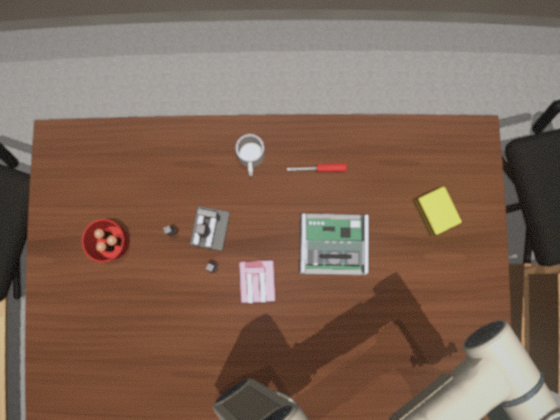

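View pics/scene0.png

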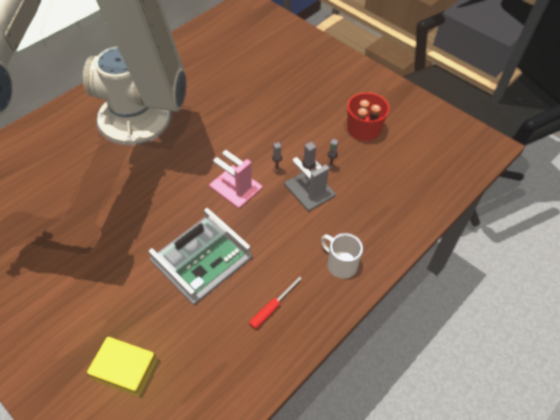

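Top view: the tester is at (335,245) with the guard's black bar at (335,256). The grey stand is at (210,228), and the pink look-alike stand at (257,282). There are three pen candidates: (203,229) in the grey fork, and free-standing ones at (170,230) and (211,267). In the scene view they are at (310,155), (333,150) and (277,153). The one in the grey fork looks largest, so I'll confirm it with a crop and by measuring.

Run:
```python
from h import *
t=ld('top0');s=ld('scene0')
a=cv2.resize(t['frame'][190:310,150:390],None,fx=3.3,fy=3.3,interpolation=cv2.INTER_CUBIC)[:,:,::-1]
b=cv2.resize(s['frame'][120:220,180:360],None,fx=4.4,fy=2.0,interpolation=cv2.INTER_CUBIC)[:,:,::-1]
b=cv2.resize(s['frame'][130:300,140:370],None,fx=3.4,fy=3.4,interpolation=cv2.INTER_CUBIC)[:,:,::-1]
cv2.imwrite('pics/cropt.png',a);cv2.imwrite('pics/crops.png',b)
C=cloud(t)
for n,p in dict(pen=(203,229),p2=(170,230),p3=(211,267),mug=(250,150),tub=(104,241),case=(439,211),bar=(335,256)).items():
    q=C[p[1]-2:p[1]+3,p[0]-2:p[0]+3].reshape(-1,3); print(n,np.round(q[np.nanargmax(q[:,2])],3))
C2=cloud(s)
for n,p in dict(pen=(310,148),p2=(333,144),p3=(277,147)).items():
    q=C2[p[1]-5:p[1]+6,p[0]-3:p[0]+4].reshape(-1,3); print(n,np.round(q[np.nanargmax(q[:,2])],3))
```

```text
pen [0.581 0.164 0.18 ]
p2 [0.585 0.27  0.115]
p3 [0.473 0.151 0.12 ]
mug [0.837 0.05  0.009]
tub [0.545 0.469 0.095]
case [ 0.625 -0.509  0.057]
bar [ 0.503 -0.199  0.086]
pen [0.573 0.167 0.182]
p2 [0.581 0.268 0.121]
p3 [0.484 0.156 0.119]
```

View pics/crops.png

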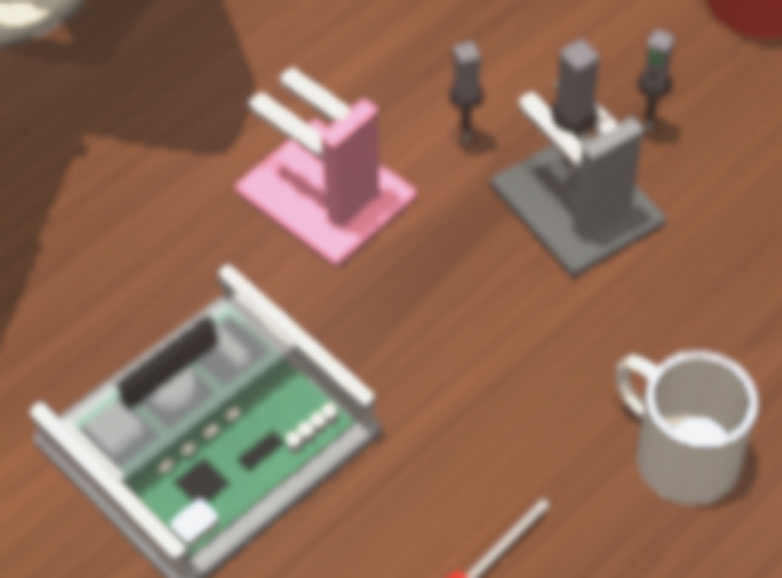

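View pics/cropt.png

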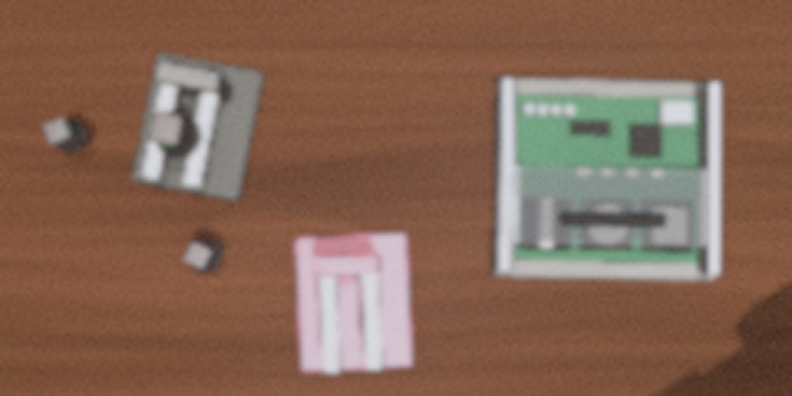

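The crop confirms the pen in the grey fork at (203,229): its handle top is at about 0.18 m, against 0.12 m for the other two. On the tester, from left to right (+y to -y), the points are bar, round and square. Next I'll measure the tester and stand.

Run:
```python
from h import *
def rects(tag,mask,roi,z,amin=15):
    d=ld(tag); x0,y0,x1,y1=roi
    m=np.zeros(mask.shape,np.uint8); m[y0:y1,x0:x1]=(mask[y0:y1,x0:x1]*255)
    cs,_=cv2.findContours(m,cv2.RETR_EXTERNAL,cv2.CHAIN_APPROX_NONE)
    for c in cs:
        if cv2.contourArea(c)<amin: continue
        P=plane(d,c[:,0],z)[:,:2].astype(np.float32)*1000
        r=cv2.minAreaRect(P); bp=cv2.boxPoints(r); 
        e=bp[1]-bp[0] if np.linalg.norm(bp[1]-bp[0])>np.linalg.norm(bp[2]-bp[1]) else bp[2]-bp[1]
        print(tag,'ctr mm',np.round(r[0],1),'size',np.round(r[1],1),'long dir deg',round(np.degrees(np.arctan2(e[1],e[0])),1),'px',c[:,0].mean(0).round())
for tag,R1,R2 in(('top0',(290,200,380,285),(185,200,235,255)),('scene0',(140,200,260,305),(280,130,345,215))):
    d=ld(tag); hsv=cv2.cvtColor(d['frame'],cv2.COLOR_RGB2HSV); H,S,V=[hsv[...,i].astype(int) for i in range(3)]
    C=cloud(d)
    print('rails');rects(tag,(S<40)&(V>185),R1,.055)
    print('bar');rects(tag,(V<60),R1,.084)
    print('prongs');rects(tag,(S<40)&(V>185),R2,.1)
    Z=C[...,2]; k=(np.indices(Z.shape)); 
    for nm,(x0,y0,x1,y1),lo,hi in(('barZ',R1,.07,.1),('handletopZ',R2,.165,.195),('uprightZ',R2,.118,.135),('prongZ',R2,.09,.11),('railZ',R1,.05,.062)):
        q=C[y0:y1,x0:x1].reshape(-1,3); q=q[(q[:,2]>lo)&(q[:,2]<hi)]
        print(nm,len(q),np.round(np.median(q,0),3) if len(q) else '')
```

```text
rails
top0 ctr mm [ 459.5 -192. ] size [153.7   6.7] long dir deg 88.0 px [333. 271.]
top0 ctr mm [ 597.4 -260.9] size [23.5 20.7] long dir deg 88.4 px [355. 223.]
top0 ctr mm [ 539.  -290.1] size [  8.9 166.1] long dir deg -1.7 px [366. 244.]
top0 ctr mm [ 544.2 -110.6] size [ 14.3 165.5] long dir deg -2.2 px [304. 243.]
bar
prongs
top0 ctr mm [557.3 195.7] size [28.3 11.3] long dir deg 0.3 px [196. 238.]
top0 ctr mm [575.1 155. ] size [12.8 79. ] long dir deg -11.2 px [211. 232.]
top0 ctr mm [609.6 184.7] size [19.9 11.4] long dir deg 0.3 px [200. 219.]
barZ 141 [ 0.503 -0.202  0.082]
handletopZ 84 [0.579 0.173 0.175]
uprightZ 111 [0.625 0.162 0.124]
prongZ 308 [0.574 0.162 0.1  ]
railZ 1237 [ 0.521 -0.194  0.053]
rails
scene0 ctr mm [ 641.9 -213.5] size [155.5   7.5] long dir deg 88.1 px [222. 276.]
scene0 ctr mm [ 612.6 -156.2] size [45.4 10.3] long dir deg 86.3 px [231. 254.]
scene0 ctr mm [ 539. -270.] size [ 56.9 169.4] long dir deg -2.4 px [175. 267.]
scene0 ctr mm [ 491.3 -132.1] size [21.8 12.8] long dir deg 44.1 px [206. 221.]
scene0 ctr mm [ 544.3 -112.8] size [ 19.  169.6] long dir deg -1.6 px [226. 228.]
bar
scene0 ctr mm [ 515.  -207.9] size [77.8  9.8] long dir deg 88.2 px [189. 238.]
prongs
scene0 ctr mm [604.1 186.5] size [13.7 24.9] long dir deg -49.0 px [319. 167.]
scene0 ctr mm [571.7 154.7] size [14.3 75. ] long dir deg -12.5 px [302. 167.]
barZ 224 [ 0.508 -0.201  0.082]
handletopZ 97 [0.58  0.17  0.174]
uprightZ 162 [0.624 0.163 0.124]
prongZ 350 [0.591 0.159 0.101]
railZ 1512 [ 0.527 -0.213  0.053]
```

carry_out(commands=[0, -0.045, 0.025, 0, 3, 0, -0.09, 0.05, 0, 6, 0, -0.135, 0.08, 0, 9, 0, -0.18, 0.105, 0, 12, 0, -0.225, 0.13, 0, 15, 0, -0.27, 0.155, 0, 18.8, 0, -0.31, 0.18, 0, 18.8, 0, -0.35, 0.205, 0, 18.8])

```text
t: 0.95
ee_pos: [0.432, -0.2313, 0.2562]
ee_rot: [-0.054, -3.141, -0.0]
ft_force: [1.1, -1.3, -0.1]
gripper_width: -0.0002
gripper_force: 0.0
```

```bash
cat > st.py <<'E'
from h import *
from station import sensors
import sys
s=sensors.state(); M=Rn.from_rotvec(s['ee_rot']).as_matrix()
print('t',round(s['t'],2),'pos',s['ee_pos'].round(4) if hasattr(s['ee_pos'],'round') else s['ee_pos'],'xang',round(np.degrees(np.arctan2(M[1,0],M[0,0]))%360,2),'f',np.round(s['ft_force'],2),'w',round(float(s['gripper_width']),4),'gf',s['gripper_force'],'z',M[:,2].round(4))
if len(sys.argv)>3: print('shift',(M.T@(np.array(list(map(float,sys.argv[1:4])))-s['ee_pos'])).round(4))
E
python3 st.py .465 -.198 .256
```

```text
t 0.95 pos [ 0.432  -0.2313  0.2562] xang 178.04 f [ 1.14 -1.3  -0.08] w -0.0002 gf 0.0 z [-1.e-04  1.e-04 -1.e+00]
shift [-0.0318  0.0344  0.0002]
```

carry_out(commands=[0, -0.032, 0.034, 0, 0, 0, -0.032, 0.034, 0, 0, 0, -0.032, 0.034, 0, 0])

```text
t: 1.25
ee_pos: [0.4646, -0.1994, 0.2557]
ee_rot: [-0.05, -3.14, -0.0]
ft_force: [0.1, -0.6, 0.3]
gripper_width: -0.0001
gripper_force: 0.0
```

```bash
python3 st.py .465 -.198 .092
python3 - <<'E'
from h import *
d=cap('wrist','w1'); C=cloud(d); q=C.reshape(-1,3)
for lo,hi in((.078,.09),(.048,.06)):
    k=q[(q[:,2]>lo)&(q[:,2]<hi)&(q[:,0]>.47)&(q[:,0]<.6)&(abs(q[:,1]+.2)<.08)]
    if len(k): print(lo,len(k),np.median(k,0).round(4),np.percentile(k,[2,98],axis=0).round(4).tolist())
E
```

```text
t 1.25 pos [ 0.4646 -0.1994  0.2557] xang 178.16 f [ 0.08 -0.58  0.31] w -0.0001 gf 0.0 z [-1.3e-03  2.0e-04 -1.0e+00]
shift [-0.0006  0.0014  0.1637]
0.078 1058 [ 0.5    -0.1992  0.0841] [[0.4951, -0.2418, 0.079], [0.5065, -0.1573, 0.0859]]
0.048 6263 [ 0.5089 -0.1988  0.0525] [[0.4794, -0.2778, 0.0503], [0.5458, -0.1224, 0.0554]]
```

View pics/w1.png

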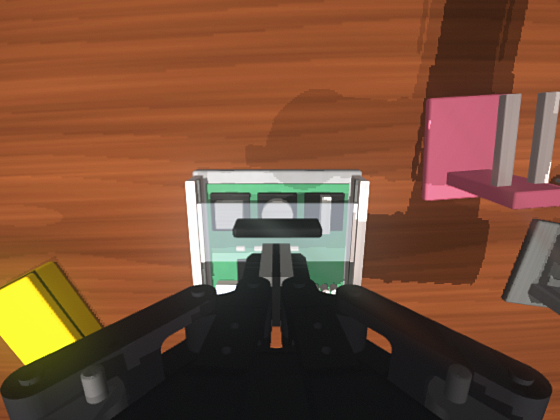

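The wrist view shows the guard bar at (277,228). Behind it are the square (230,212), round (277,208) and bar (325,208) points. The bar's middle measures (0.501, -0.199) at z = 0.084, which matches the text. Now I'll go down in front of it and push.

carry_out(commands=[0, 0, 0, 0.05, 0, 0, 0, 0, 0.1, 0, 0, 0, 0, 0.14, 0, 0, 0, 0, 0.16, 0, 0, 0, 0, 0.162, 0, 0, 0, 0, 0.162, 0])

```text
t: 1.9
ee_pos: [0.464, -0.2013, 0.0949]
ee_rot: [0.056, 3.141, -0.001]
ft_force: [1.0, -0.1, 0.5]
gripper_width: 0.0002
gripper_force: 0.0
```

carry_out(commands=[0, -0.01, 0, 0, 0, 0, -0.02, 0, 0, 0, 0, -0.03, 0, 0, 0, 0, -0.04, 0, 0, 0, 0, -0.05, 0, 0, 0, 0, -0.06, 0, 0, 0, 0, -0.07, 0, 0, 0, 0, -0.075, 0, 0, 0])

```text
t: 2.7
ee_pos: [0.5403, -0.2028, 0.0941]
ee_rot: [0.054, 3.141, -0.0]
ft_force: [-2.3, -0.1, 1.6]
gripper_width: -0.0001
gripper_force: 1.1
```

```bash
python3 st.py
```

```text
t 2.7 pos [ 0.5403 -0.2028  0.0941] xang 178.04 f [-2.26 -0.09  1.6 ] w -0.0001 gf 1.083662398159504 z [ 1.e-04 -0.e+00 -1.e+00]
```

carry_out(commands=[0, -0.005, 0, 0, 0, 0, -0.01, 0, 0, 0, 0, -0.012, 0, 0, 0, 0, -0.013, 0, 0, 0, 0, -0.013, 0, 0, 0])

```text
t: 3.2
ee_pos: [0.5417, -0.203, 0.0938]
ee_rot: [-0.055, -3.119, -0.003]
ft_force: [-32.4, 5.2, 25.6]
gripper_width: 0.0
gripper_force: 16.8
```

carry_out(commands=[0, -0.001, 0, 0, 0, 0, -0.002, 0, 0, 0, 0, -0.002, 0, 0, 0])

```text
t: 3.5
ee_pos: [0.5418, -0.2031, 0.0938]
ee_rot: [-0.056, -3.115, -0.003]
ft_force: [-37.8, 6.8, 30.1]
gripper_width: -0.0002
gripper_force: 19.6
```

carry_out(commands=[0, -0.001, 0, 0, 0, 0, -0.002, 0, 0, 0, 0, -0.002, 0, 0, 0])

```text
t: 3.8
ee_pos: [0.542, -0.2031, 0.0938]
ee_rot: [-0.056, -3.111, -0.003]
ft_force: [-43.3, 8.4, 33.9]
gripper_width: -0.0002
gripper_force: 22.4
```

carry_out(commands=[0, 0.015, 0, 0, 0, 0, 0.04, 0, 0, 0, 0, 0.045, 0, 0, 0, 0, 0.045, 0, -0.05, 0, 0, 0.045, 0, -0.1, 0, 0, 0.045, 0, -0.15, 0, 0, 0.045, 0, -0.165, 0, 0, 0.045, 0, -0.165, 0])

```text
t: 4.6
ee_pos: [0.5134, -0.2023, 0.263]
ee_rot: [0.053, 3.133, -0.002]
ft_force: [0.6, 0.9, -0.7]
gripper_width: 0.0003
gripper_force: 0.0
```

```bash
python3 st.py
python3 - <<'E'
from h import *
d=cap('wrist','w2'); C=cloud(d); q=C.reshape(-1,3)
for lo,hi in((.078,.09),(.048,.06),(.035,.043)):
    k=q[(q[:,2]>lo)&(q[:,2]<hi)&(q[:,0]>.47)&(q[:,0]<.66)&(abs(q[:,1]+.2)<.08)]
    if len(k): print(lo,len(k),np.median(k,0).round(4),np.percentile(k,[2,98],axis=0).round(4).tolist())
cap('top','top2')
E
```

```text
t 4.6 pos [ 0.5134 -0.2023  0.263 ] xang 178.05 f [ 0.62  0.87 -0.69] w 0.0003 gf 0.0 z [ 0.0082 -0.0015 -1.    ]
0.078 1038 [ 0.5545 -0.2007  0.0841] [[0.5492, -0.2434, 0.0793], [0.5614, -0.1587, 0.0857]]
0.048 5848 [ 0.5632 -0.1937  0.0525] [[0.534, -0.2777, 0.0508], [0.6007, -0.1223, 0.0545]]
0.035 2004 [ 0.4971 -0.2059  0.0396] [[0.4807, -0.2679, 0.0376], [0.5163, -0.1398, 0.0411]]
```

View pics/w2.png

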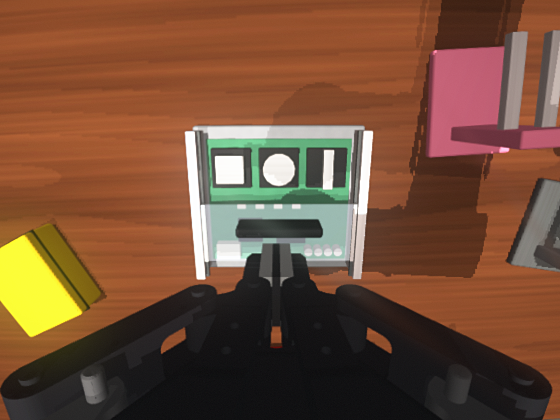

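The guard bar now measures x = 0.5545 and the plate front 0.534. The test points are centred at x of about 0.498, at pixels (229,168) square, (279,169) round and (328,169) bar. A plate centred on the points at travel 0 puts the bar at points + 58 mm at the end stop, which is what I measure, so the guard started partly open. It also hit hard at more than 40 N. Next is the pen.

```bash
python3 st.py .61 .165 .31
python3 - <<'E'
from h import *
# test point centres from wrist picture w2: steel tops at z=.039
d=ld('w2'); hsv=cv2.cvtColor(d['frame'],cv2.COLOR_RGB2HSV)
m=((hsv[...,1]<60)&(hsv[...,2]>190)).astype(np.uint8); m[:146]=0;m[192:]=0;m[:,:207]=0;m[:,352:]=0
for c in cv2.findContours(m,0,1)[0]:
    if cv2.contourArea(c)<60: continue
    P=plane(d,c[:,0],.039)[:,:2].astype(np.float32)*1000; r=cv2.minAreaRect(P); print(np.round(r[0],1),np.round(r[1],1),round(r[2],1),c[:,0].mean(0))
E
```

```text
t 4.7 pos [ 0.5117 -0.2016  0.2588] xang 178.04 f [-1.13 -0.26 -0.3 ] w 0.0003 gf 0.0 z [ 4.e-04  7.e-04 -1.e+00]
shift [-0.0857  0.3698 -0.0509]
[ 496.3 -253.9] [31.2 30.3] 88.0 [228.88785047 169.37383178]
[ 498.3 -198.9] [34.5 34.7] 88.1 [278.42045455 169.43181818]
[ 500.2 -144. ] [10.7 43.8] 88.9 [327.82105263 169.29473684]
```

carry_out(commands=[0.08, -0.01, 0.046, -0.02, 3, 0.08, -0.02, 0.094, -0.04, 6, 0.08, -0.032, 0.14, -0.05, 9.5, 0.08, -0.043, 0.187, -0.05, 9.5, 0.08, -0.054, 0.234, -0.05, 9.5, 0.08, -0.064, 0.28, -0.05, 9.5, 0.08, -0.075, 0.325, -0.05, 9.5, 0.08, -0.085, 0.37, -0.05, 9.5])

```text
t: 5.5
ee_pos: [0.6089, 0.1671, 0.3071]
ee_rot: [-0.313, -3.123, 0.002]
ft_force: [1.0, -1.2, 0.2]
gripper_width: 0.08
gripper_force: 0.0
```

carry_out(commands=[0.08, 0, 0, 0, 0, 0.08, 0, 0, 0, 0, 0.08, 0, 0, 0, 0, 0.08, 0, 0, 0, 0])

```text
t: 5.9
ee_pos: [0.6088, 0.1637, 0.3093]
ee_rot: [-0.316, -3.126, 0.0]
ft_force: [-0.1, 0.5, -0.0]
gripper_width: 0.0799
gripper_force: 0.0
```

```bash
python3 st.py
python3 - <<'E'
from h import *
d=cap('wrist','w3'); C=cloud(d); q=C.reshape(-1,3)
for lo,hi in((.168,.182),(.118,.13),(.096,.104)):
    k=q[(q[:,2]>lo)&(q[:,2]<hi)&(q[:,0]>.49)&(q[:,0]<.66)&(abs(q[:,1]-.165)<.05)]
    if len(k): print(lo,len(k),np.median(k,0).round(4),np.percentile(k,[2,98],axis=0).round(4).tolist())
E
```

```text
t 5.9 pos [0.6088 0.1637 0.3093] xang 168.45 f [-0.07  0.45 -0.05] w 0.0799 gf 0.0 z [-0.e+00 -2.e-04 -1.e+00]
0.168 875 [0.5752 0.1741 0.1764] [[0.5636, 0.1624, 0.1695], [0.5875, 0.1854, 0.1778]]
0.118 815 [0.6225 0.1641 0.1244] [[0.6114, 0.1396, 0.1189], [0.6334, 0.1876, 0.1261]]
0.096 1638 [0.5714 0.1652 0.1006] [[0.5365, 0.1443, 0.0988], [0.6179, 0.2015, 0.1022]]
```

View pics/w3.png

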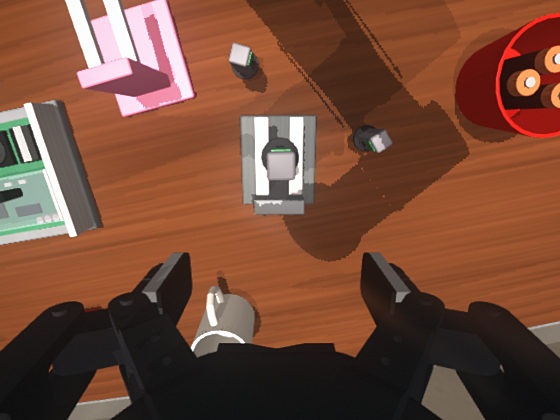

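The wrist view shows the grey stand at (279,160), with the pen's handle top at (281,164) square to the picture. The upright is at (279,205) and the fork mouth is towards the top of the image. Now the exact handle top and prongs.

```bash
cat > pen.py <<'E'
from h import *
import sys
d=ld(sys.argv[1]); C=cloud(d); Z=C[...,2]; g=(abs(C[...,1]-.165)<.05)&(C[...,0]>.5)&(C[...,0]<.66)
for n,lo,hi,z in(('handle',.170,.185,.176),('upright',.118,.13,.124),('prongs',.095,.106,.1)):
    m=((Z>lo)&(Z<hi)&g).astype(np.uint8); m=cv2.morphologyEx(m,cv2.MORPH_OPEN,np.ones((3,3)))
    for c in cv2.findContours(m,0,1)[0]:
        if cv2.contourArea(c)<80: continue
        mm=np.zeros_like(m); cv2.drawContours(mm,[c],-1,1,-1); k=(mm>0)&(m>0)
        zz=np.median(Z[k]); r=cv2.minAreaRect(plane(d,c[:,0],zz)[:,:2].astype(np.float32)*1000)
        print(n,'z',zz.round(4),np.round(r[0],1),np.round(r[1],1),round(r[2],1),'px',cv2.minAreaRect(c)[0])
E
python3 pen.py w3
python3 - <<'E'
from h import *
# two-view check of handle top: wrist ray + scene ray
a,b=ld('w3'),ld('scene0')
C=cloud(b); m=((C[...,2]>.170)&(C[...,2]<.185)&(abs(C[...,1]-.17)<.03)&(abs(C[...,0]-.577)<.03)).astype(np.uint8)
c=max(cv2.findContours(m,0,1)[0],key=cv2.contourArea); uv=cv2.minAreaRect(c)[0]; print('scene px',uv)
c1,v1=ray(a,(281,163.5)); c2,v2=ray(b,uv); A=np.c_[v1[0],-v2[0]]; s=np.linalg.lstsq(A,c2-c1,rcond=None)[0]
print(c1+v1[0]*s[0],c2+v2[0]*s[1])
E
python3 st.py .5755 .174 .31
```

```text
handle z 0.1764 [576.2 174.2] [23.8 23.6] 78.5 px (280.5, 165.5)
upright z 0.1244 [622.8 164. ] [50.9 15.8] 78.5 px (279.0, 205.5)
prongs z 0.1006 [574.2 154.8] [13.9 80.7] 79.0 px (260.99896240234375, 156.43551635742188)
prongs z 0.1006 [580.5 190.5] [13.7 80.6] 79.1 px (295.5, 155.5)
scene px (310.1029357910156, 146.3382568359375)
[0.5755565  0.17479761 0.16881073] [0.57681452 0.17598267 0.168965  ]
t 5.95 pos [0.6088 0.1638 0.3095] xang 168.45 f [-0.42 -0.88 -0.03] w 0.0802 gf 0.0 z [ 3.e-04  1.e-04 -1.e+00]
shift [ 0.0347  0.0033 -0.0005]
```

carry_out(commands=[0.08, 0.034, 0.0035, 0, 0, 0.08, 0.034, 0.0035, 0, 0, 0.08, 0.034, 0.0035, 0.05, 0, 0.08, 0.034, 0.0035, 0.1, 0, 0.08, 0.034, 0.0035, 0.14, 0, 0.08, 0.034, 0.0035, 0.157, 0, 0.08, 0.034, 0.0035, 0.157, 0, 0.08, 0.034, 0.0035, 0.157, 0])

```text
t: 6.75
ee_pos: [0.5771, 0.1747, 0.1536]
ee_rot: [0.314, 3.124, 0.0]
ft_force: [0.1, -0.3, 0.3]
gripper_width: 0.0798
gripper_force: 0.0
```

```bash
python3 st.py .576 .174 .152
```

```text
t 6.75 pos [0.5771 0.1747 0.1536] xang 168.51 f [ 0.06 -0.31  0.34] w 0.0798 gf 0.0 z [ 1.7e-03  1.0e-04 -1.0e+00]
shift [ 0.0009 -0.0009  0.0016]
```

carry_out(commands=[0, 0, 0, 0, 0, 0, 0, 0, 0, 0, 0, 0, 0, 0, 0, 0, 0, 0, 0, 0, 0, 0, 0, 0, 0, 0, 0, 0, 0, 0, 0, 0, 0, 0, 0, 0, 0, 0, 0, 0])

```text
t: 7.55
ee_pos: [0.5766, 0.1753, 0.153]
ee_rot: [0.313, 3.125, 0.001]
ft_force: [-1.8, 0.1, 4.9]
gripper_width: 0.0233
gripper_force: 59.3
```

```bash
python3 st.py
```

```text
t 7.55 pos [0.5766 0.1753 0.153 ] xang 168.55 f [-1.83  0.06  4.92] w 0.0233 gf 59.343273639678955 z [ 1.2e-03  4.0e-04 -1.0e+00]
```

carry_out(commands=[0, 0, 0, -0.01, 0, 0, 0, 0, -0.03, 0, 0, 0, 0, -0.06, 0, 0, 0, 0, -0.09, 0, 0, 0, 0, -0.12, 0, 0, 0, 0, -0.13, 0, 0, 0, 0, -0.13, 0, 0, 0, 0, -0.13, 0])

```text
t: 8.35
ee_pos: [0.5757, 0.1752, 0.2806]
ee_rot: [-0.314, -3.123, 0.001]
ft_force: [0.3, 0.2, -1.4]
gripper_width: 0.0234
gripper_force: 58.8
```

```bash
python3 st.py .498 -.199 .283
python3 - <<'E'
from h import *
d=cap('scene','s4'); P=px(d,[.5766,.1753,.283])[0].astype(int); print(P)
x,y=P; f=d['frame'][max(0,y-90):y+110,max(0,x-120):x+130]
cv2.imwrite('pics/s4c.png',cv2.resize(f,None,fx=3,fy=3,interpolation=cv2.INTER_CUBIC)[:,:,::-1])
E
```

```text
t 8.35 pos [0.5757 0.1752 0.2806] xang 168.53 f [ 0.34  0.21 -1.39] w 0.0234 gf 58.820452094078064 z [-2.7e-03 -4.0e-04 -1.0e+00]
shift [ 0.0017 -0.3821 -0.002 ]
[312 115]
```

View pics/s4c.png

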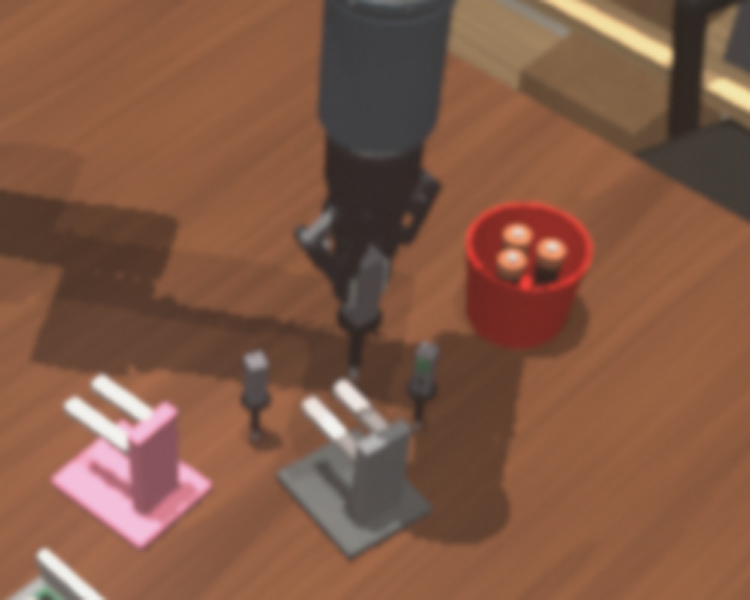

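The pen is clear of the fork, tip at crop (353,375), which is about (309.7,150) in the full picture. I'll compare that with the expected tip position.

Run:
```python
from h import *
d=ld('s4')
for z in (.15,.1525,.155): print(z,px(d,[.5757,.1752,z])[0])
print('flange',px(d,[.5757,.1752,.2276])[0],'top',px(d,[.5757,.1752,.3036])[0])
C=cloud(d); print(C[143:153,306:314,2].round(3))
print(C[144,309],C[148,309])
```

```text
0.15 [309.14882577 151.08676949]
0.1525 [309.20664821 150.45890413]
0.155 [309.26464301 149.8292324 ]
flange [311.02778108 130.71713537] top [313.05400807 108.8262654 ]
[[ 0.004  0.005  0.182  0.188  0.188  0.189  0.184 -0.002]
 [ 0.003  0.003  0.184  0.184  0.186  0.184    nan  0.004]
 [-0.002  0.003  0.179  0.181  0.183  0.178  0.174  0.004]
 [-0.001  0.005  0.178  0.18   0.179  0.175  0.002  0.002]
 [ 0.002 -0.001  0.173  0.175  0.174  0.173 -0.002 -0.002]
 [-0.003 -0.005 -0.002  0.166  0.17  -0.     0.003 -0.001]
 [ 0.001 -0.002  0.002  0.165  0.164 -0.003 -0.005 -0.003]
 [-0.003 -0.001  0.002  0.158  0.159  0.003 -0.006 -0.001]
 [-0.006  0.005 -0.004  0.159  0.154 -0.003  0.003 -0.001]
 [-0.003  0.006 -0.001 -0.001 -0.001  0.    -0.002  0.003]]
[0.57783884 0.16902911 0.18427524] [0.57717895 0.17142793 0.16636555]
```

carry_out(commands=[0, 0, -0.03, 0, 0, 0, 0, -0.075, 0, 0, 0, 0, -0.12, 0, 0, 0, 0, -0.165, 0, 0, 0, 0, -0.21, 0, 0, 0, 0.001, -0.255, 0, 0, 0, 0.001, -0.3, 0, 0, 0, 0.001, -0.34, 0, 0])

```text
t: 9.2
ee_pos: [0.5062, -0.1596, 0.2807]
ee_rot: [-0.314, -3.123, -0.0]
ft_force: [0.5, 1.2, -1.1]
gripper_width: 0.0235
gripper_force: 59.0
```

carry_out(commands=[0, 0, -0.02, 0, 0, 0, 0, -0.035, 0, 0, 0, 0, -0.042, 0, 0, 0, 0, -0.042, 0, 0, 0, 0, -0.042, 0, 0, 0, 0, -0.042, 0, 0])

```text
t: 9.8
ee_pos: [0.4997, -0.1981, 0.2822]
ee_rot: [-0.312, -3.126, -0.0]
ft_force: [0.7, 0.3, -1.3]
gripper_width: 0.0235
gripper_force: 58.9
```

```bash
python3 st.py .4983 -.199 .175
python3 - <<'E'
from h import *
d=cap('wrist','w5'); C=cloud(d); Z=C[...,2]
m=((Z>.034)&(Z<.044)&(C[...,0]>.46)&(C[...,0]<.53)&(abs(C[...,1]+.2)<.09)).astype(np.uint8)
m=cv2.morphologyEx(m,cv2.MORPH_OPEN,np.ones((3,3)))
for c in cv2.findContours(m,0,1)[0]:
    if cv2.contourArea(c)>80: r=cv2.minAreaRect(plane(d,c[:,0],.039)[:,:2].astype(np.float32)*1000); print(np.round(r[0],1),np.round(r[1],1),round(r[2]))
k=C[(Z>.078)&(Z<.09)&(C[...,0]>.5)&(C[...,0]<.6)&(abs(C[...,1]+.2)<.06)]; print('bar',np.median(k,0))
E
```

```text
t 9.8 pos [ 0.4997 -0.1981  0.2822] xang 168.61 f [ 0.7   0.3  -1.28] w 0.0235 gf 58.94878327846527 z [ 0.e+00  2.e-04 -1.e+00]
shift [ 0.0011 -0.0012  0.1072]
[ 495.9 -253.8] [31.7 31.6] 88
[ 497.1 -199.1] [34.5 34.8] 79
[ 499.3 -144.5] [11.6 44.6] 88
bar [ 0.55522374 -0.16542278  0.08399602]
```

View pics/w5.png

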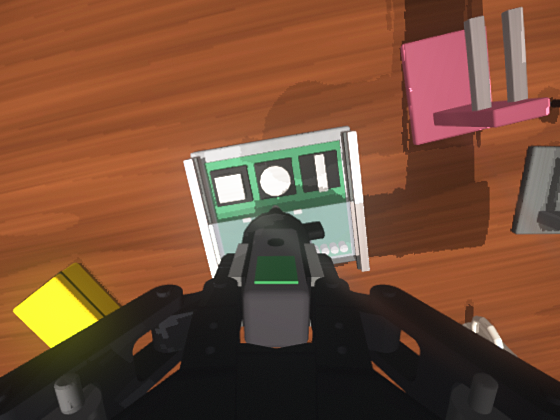

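The round point is at pixel (275,180), centre (0.4975, -0.199); the square one is at (230,188), centre (0.496, -0.254). The pen looks straight in the gripper, so I'll go down on the round point.

carry_out(commands=[0, 0.002, -0.001, 0.03, 0, 0, 0.002, -0.001, 0.06, 0, 0, 0.002, -0.001, 0.09, 0, 0, 0.002, -0.001, 0.105, 0, 0, 0.002, -0.001, 0.11, 0, 0, 0.002, -0.001, 0.11, 0, 0, 0.002, -0.001, 0.11, 0])

```text
t: 10.55
ee_pos: [0.498, -0.1996, 0.1735]
ee_rot: [0.313, 3.124, -0.001]
ft_force: [0.2, -0.6, -0.5]
gripper_width: 0.0228
gripper_force: 59.1
```

```bash
python3 st.py .4975 -.199 .167
```

```text
t 10.55 pos [ 0.498  -0.1996  0.1735] xang 168.57 f [ 0.23 -0.61 -0.47] w 0.0228 gf 59.05009567737579 z [ 2.e-03 -7.e-04 -1.e+00]
shift [0.0006 0.0005 0.0065]
```

carry_out(commands=[0, 0, 0, 0.002, 0, 0, 0, 0, 0.004, 0, 0, 0, 0, 0.006, 0, 0, 0, 0, 0.008, 0, 0, 0, 0, 0.008, 0, 0, 0, 0, 0.008, 0])

```text
t: 11.15
ee_pos: [0.4974, -0.1997, 0.1646]
ee_rot: [0.314, 3.125, -0.0]
ft_force: [-0.1, -0.2, 0.9]
gripper_width: 0.0232
gripper_force: 59.2
```

```bash
python3 st.py
```

```text
t 11.15 pos [ 0.4974 -0.1997  0.1646] xang 168.53 f [-0.13 -0.24  0.9 ] w 0.0232 gf 59.24482226371765 z [ 6.e-04 -1.e-04 -1.e+00]
```

carry_out(commands=[0, 0, 0, 0.001, 0, 0, 0, 0, 0.002, 0, 0, 0, 0, 0.002, 0, 0, 0, 0, 0.002, 0, 0, 0, 0, 0.002, 0, 0, 0, 0, 0.002, 0, 0, 0, 0, 0.002, 0, 0, 0, 0, 0.002, 0])

```text
t: 11.95
ee_pos: [0.4973, -0.1997, 0.1624]
ee_rot: [0.314, 3.126, -0.0]
ft_force: [0.1, 0.6, 2.3]
gripper_width: 0.0231
gripper_force: 59.3
```

carry_out(commands=[0, 0, 0, 0, 0, 0, 0, 0, 0, 0, 0, 0, 0, 0, 0, 0, 0, 0, 0, 0, 0, 0, 0, 0, 0])

```text
t: 12.45
ee_pos: [0.4973, -0.1997, 0.1623]
ee_rot: [0.314, 3.126, -0.0]
ft_force: [1.0, 0.0, 1.2]
gripper_width: 0.0235
gripper_force: 59.3
```

```bash
python3 st.py .496 -.2539 .182
```

```text
t 12.45 pos [ 0.4973 -0.1997  0.1623] xang 168.53 f [0.99 0.04 1.19] w 0.0235 gf 59.346075654029846 z [ 2.e-04 -0.e+00 -1.e+00]
shift [-0.0096 -0.0534 -0.0197]
```

carry_out(commands=[0, 0, 0, -0.015, 0, 0, 0, 0, -0.03, 0, 0, -0.004, -0.02, -0.035, 0, 0, -0.0095, -0.05, -0.035, 0, 0, -0.0095, -0.0535, -0.035, 0, 0, -0.0095, -0.0535, -0.035, 0, 0, -0.0095, -0.0535, -0.025, 0, 0, -0.0095, -0.0535, -0.015, 0])

```text
t: 13.25
ee_pos: [0.4957, -0.2531, 0.1762]
ee_rot: [-0.313, -3.125, -0.001]
ft_force: [0.5, 0.3, -1.6]
gripper_width: 0.0233
gripper_force: 59.1
```

```bash
python3 st.py .496 -.2539 .162
```

```text
t 13.25 pos [ 0.4957 -0.2531  0.1762] xang 168.57 f [ 0.45  0.33 -1.57] w 0.0233 gf 59.14454698562622 z [-4.e-04  6.e-04 -1.e+00]
shift [-0.0005 -0.0007  0.0142]
```

carry_out(commands=[0, 0, 0, 0.003, 0, 0, 0, 0, 0.006, 0, 0, 0, 0, 0.009, 0, 0, 0, 0, 0.011, 0, 0, 0, 0, 0.013, 0, 0, 0, 0, 0.015, 0, 0, 0, 0, 0.015, 0, 0, 0, 0, 0.015, 0])

```text
t: 14.05
ee_pos: [0.496, -0.2539, 0.1626]
ee_rot: [0.314, 3.125, -0.0]
ft_force: [0.8, 1.7, 1.2]
gripper_width: 0.0231
gripper_force: 59.6
```

carry_out(commands=[0, 0, 0, 0, 0, 0, 0, 0, 0, 0, 0, 0, 0, 0, 0, 0, 0, 0, 0, 0, 0, 0, 0, 0, 0, 0, 0, 0, 0, 0, 0, 0, 0, 0, 0, 0, 0, 0, 0, 0])

```text
t: 14.85
ee_pos: [0.4959, -0.2539, 0.1623]
ee_rot: [0.314, 3.126, -0.0]
ft_force: [-0.3, 1.3, 1.7]
gripper_width: 0.0236
gripper_force: 59.6
```

```bash
python3 st.py
```

```text
t 14.85 pos [ 0.4959 -0.2539  0.1623] xang 168.54 f [-0.34  1.28  1.66] w 0.0236 gf 59.604007601737976 z [ 2.e-04 -0.e+00 -1.e+00]
```

Both touches are done. Now I'll lift and go back over the fork.

carry_out(commands=[0, 0, 0, -0.02, 0, 0, 0, 0, -0.05, 0, 0, 0, 0, -0.09, 0, 0, 0, 0, -0.122, 0, 0, 0, 0, -0.125, 0, 0, 0, 0, -0.125, 0])

```text
t: 15.45
ee_pos: [0.496, -0.254, 0.2874]
ee_rot: [0.314, 3.125, 0.0]
ft_force: [0.4, 0.1, -1.5]
gripper_width: 0.0233
gripper_force: 59.2
```

```bash
python3 st.py .577 .1745 .286
```

```text
t 15.45 pos [ 0.496  -0.254   0.2874] xang 168.52 f [ 0.38  0.15 -1.49] w 0.0233 gf 59.23846185207367 z [ 0.001  0.    -1.   ]
shift [0.0059 0.4361 0.0015]
```

carry_out(commands=[0, 0.001, 0.04, 0, 0, 0, 0.001, 0.085, 0, 0, 0, 0.002, 0.13, 0, 0, 0, 0.003, 0.175, 0, 0, 0, 0.003, 0.22, 0, 0, 0, 0.004, 0.265, 0, 0, 0, 0.005, 0.31, 0, 0, 0, 0.006, 0.355, 0, 0])

```text
t: 16.25
ee_pos: [0.5598, 0.0968, 0.2851]
ee_rot: [-0.314, -3.122, 0.002]
ft_force: [1.9, -0.6, -2.1]
gripper_width: 0.0232
gripper_force: 59.2
```

carry_out(commands=[0, 0, 0.04, 0, 0, 0, 0, 0.07, 0, 0, 0, 0, 0.081, 0, 0, 0, 0, 0.081, 0, 0, 0, 0, 0.081, 0, 0, 0, 0, 0.081, 0, 0])

```text
t: 16.85
ee_pos: [0.5765, 0.1733, 0.287]
ee_rot: [-0.316, -3.125, 0.001]
ft_force: [-0.6, -0.2, -0.7]
gripper_width: 0.0235
gripper_force: 59.4
```

```bash
python3 st.py .577 .1738 .155
python3 - <<'E'
from h import *
d=cap('scene','s6'); C=cloud(d)
s=C[138:156,300:320]; k=s[(s[...,2]>.13)&(s[...,2]<.2)]; print(k.min(0),np.median(k,0))
from station import sensors; p=np.array(sensors.state()['ee_pos']); print(px(d,p-[0,0,.128]))
f=d['frame'][60:190,240:390]; cv2.imwrite('pics/s6.png',cv2.resize(f,None,fx=4,fy=4,interpolation=cv2.INTER_CUBIC)[:,:,::-1])
E
```

```text
t 16.85 pos [0.5765 0.1733 0.287 ] xang 168.47 f [-0.58 -0.17 -0.69] w 0.0235 gf 59.39888656139374 z [-6.e-04 -5.e-04 -1.e+00]
shift [-0.0005  0.0006  0.132 ]
[0.57261897 0.16407112 0.16313204] [0.5806151  0.16925271 0.18555602]
[[309.14438403 149.26937061]]
```

View pics/s6.png

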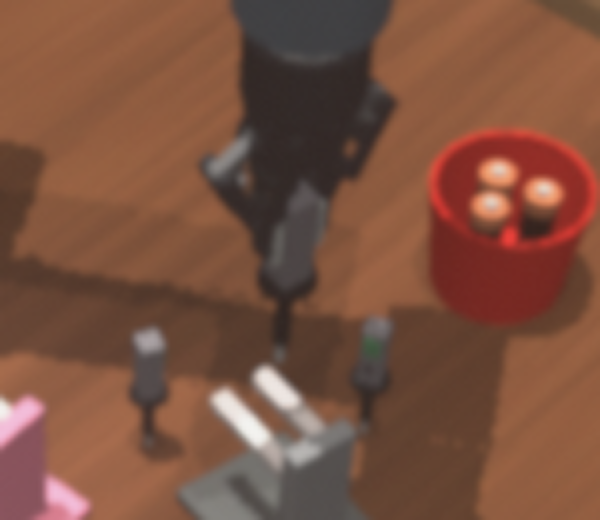

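The tip is at crop (279,355), full picture (309.8,148.8); the prediction is (309.1,149.3), so the pen hasn't slipped. Going down into the fork.

carry_out(commands=[0, 0, 0, 0.03, 0, 0, 0, 0, 0.06, 0, 0, 0, 0, 0.09, 0, 0, 0, 0, 0.115, 0, 0, 0, 0, 0.125, 0, 0, 0, 0, 0.129, 0, 0, 0, 0, 0.129, 0, 0, 0, 0, 0.129, 0])

```text
t: 17.7
ee_pos: [0.5775, 0.1747, 0.1599]
ee_rot: [0.314, 3.123, 0.002]
ft_force: [-0.3, -0.3, -0.4]
gripper_width: 0.0234
gripper_force: 59.4
```

```bash
python3 st.py .577 .1738 .153
```

```text
t 17.7 pos [0.5775 0.1747 0.1599] xang 168.53 f [-0.34 -0.28 -0.37] w 0.0234 gf 59.419459104537964 z [ 0.0026  0.001  -1.    ]
shift [ 0.0003 -0.001   0.0069]
```

carry_out(commands=[0, 0, 0, 0.002, 0, 0, 0, 0, 0.004, 0, 0, 0, 0, 0.004, 0, 0, 0, 0, 0.004, 0])

```text
t: 18.1
ee_pos: [0.5767, 0.1745, 0.1544]
ee_rot: [0.314, 3.126, -0.0]
ft_force: [-0.3, 0.4, -0.2]
gripper_width: 0.0237
gripper_force: 59.4
```

```bash
python3 st.py .577 .1738 .153
```

```text
t 18.1 pos [0.5767 0.1745 0.1544] xang 168.54 f [-0.29  0.4  -0.21] w 0.0237 gf 59.419607520103455 z [ 1.e-04 -0.e+00 -1.e+00]
shift [-0.0005 -0.0007  0.0014]
```

carry_out(commands=[0, 0, 0, 0.001, 0, 0, 0, 0, 0.0015, 0, 0, 0, 0, 0.0015, 0, 0, 0, 0, 0.0015, 0])

```text
t: 18.5
ee_pos: [0.5767, 0.1746, 0.1531]
ee_rot: [0.314, 3.126, 0.0]
ft_force: [-0.8, 0.0, 2.1]
gripper_width: 0.0236
gripper_force: 59.6
```

```bash
python3 st.py
```

```text
t 18.5 pos [0.5767 0.1746 0.1531] xang 168.54 f [-0.77  0.04  2.07] w 0.0236 gf 59.63631749153137 z [ 3.e-04  2.e-04 -1.e+00]
```

Seated, with the force up by about 2 to 3 N. Opening and then going straight up.

carry_out(commands=[0.04, 0, 0, 0, 0, 0.06, 0, 0, 0, 0, 0.08, 0, 0, 0, 0, 0.08, 0, 0, 0, 0, 0.08, 0, 0, 0, 0, 0.08, 0, 0, 0, 0, 0.08, 0, 0, 0, 0])

```text
t: 19.2
ee_pos: [0.5767, 0.1745, 0.1528]
ee_rot: [0.314, 3.126, 0.0]
ft_force: [-0.1, -0.4, 0.8]
gripper_width: 0.0798
gripper_force: 0.0
```

carry_out(commands=[0.08, 0, 0, -0.02, 0, 0.08, 0, 0, -0.05, 0, 0.08, 0, 0, -0.09, 0, 0.08, 0, 0, -0.13, 0, 0.08, -0.03, 0, -0.15, 0, 0.08, -0.034, 0, -0.157, 0, 0.08, -0.034, 0, -0.157, 0, 0.08, -0.034, 0, -0.157, 0])

```text
t: 20.0
ee_pos: [0.6097, 0.1678, 0.309]
ee_rot: [-0.314, -3.125, 0.0]
ft_force: [0.4, 0.2, -0.3]
gripper_width: 0.0798
gripper_force: 0.0
```

carry_out(commands=[0.08, 0, 0, 0, 0, 0.08, 0, 0, 0, 0, 0.08, 0, 0, 0, 0, 0.08, 0, 0, 0, 0])

```text
t: 20.4
ee_pos: [0.6098, 0.1678, 0.3097]
ee_rot: [-0.313, -3.126, 0.0]
ft_force: [0.9, -0.5, -0.4]
gripper_width: 0.0798
gripper_force: 0.0
```

```bash
python3 st.py
python3 - <<'E'
from h import *
cap('wrist','w7'); cap('top','top7'); 
for t in('top0','top7'):
    C=cloud(ld(t)); k=C[(C[...,2]>.076)&(C[...,2]<.092)&(C[...,0]>.47)&(C[...,0]<.62)&(abs(C[...,1]+.2)<.04)]; print(t,'bar',np.median(k,0).round(4))
a,b=ld('top0')['frame'],ld('top7')['frame']
for n,(x0,y0,x1,y1) in dict(mug=(225,125,275,180),sd=(280,155,355,180),case=(410,180,470,240),tub=(75,210,135,270)).items():
    print(n,np.abs(a[y0:y1,x0:x1].astype(int)-b[y0:y1,x0:x1]).mean().round(2))
E
python3 pen.py w7
```

```text
t 20.4 pos [0.6098 0.1678 0.3097] xang 168.55 f [ 0.85 -0.5  -0.41] w 0.0798 gf 0.0 z [-2.e-04 -1.e-04 -1.e+00]
top0 bar [ 0.5031 -0.2039  0.0825]
top7 bar [ 0.5571 -0.2037  0.0831]
mug 7.89
sd 7.26
case 7.79
tub 93.15
handle z 0.1763 [575.6 174.3] [23.7 23.7] 78.6 px (275.5, 164.5)
upright z 0.1243 [622.9 163.2] [51.  15.8] 78.6 px (274.0, 205.5)
prongs z 0.1006 [603.1 185.8] [13.  34.7] 79.0 px (291.0, 178.0)
prongs z 0.1006 [574.4 154.8] [13.7 80.9] 78.9 px (257.0159912109375, 156.49168395996094)
prongs z 0.1007 [562.4 193.9] [13.5 44. ] 79.6 px (291.5, 138.5)
```

The pen hangs at its seat, with the same height and pose as before. The guard only travelled about 55 mm from where it started, so I'll check the end stop once more with a gentle push at another height before handing in.

```bash
python3 st.py .515 -.200 .29
python3 - <<'E'
from h import *
d=cap('scene','s8'); a=ld('scene0')['frame'].astype(int); b=d['frame'].astype(int)
print('tub diff scene',np.abs(a-b)[90:140,345:392].mean().round(2))
C=cloud(ld('w2')); print('profile along fixture x at two y')
for y in(-.2,-.27,-.285,-.125,-.112):
    out=[]
    for x in np.arange(.44,.66,.01):
        k=C[(abs(C[...,0]-x)<.004)&(abs(C[...,1]-y+.035*(x-.54))<.004)&(C[...,2]<.1)]
        out.append(int(np.median(k[:,2])*1000) if len(k) else -1)
    print(y,out)
E
```

```text
t 20.5 pos [0.6099 0.1678 0.3098] xang 168.54 f [0.72 0.46 0.  ] w 0.0802 gf 0.0 z [-0.  0. -1.]
shift [ 0.0199 -0.3793  0.0198]
tub diff scene 2.05
profile along fixture x at two y
-0.2 [0, 1, 15, 19, 29, 39, 39, 39, 26, 19, 51, 70, 84, 53, 52, -1, -1, -1, -1, -1, -1, -1, -1]
-0.27 [0, 14, 15, 19, 27, 39, 39, 39, 20, 19, 52, 52, 52, 52, 52, 52, 52, -1, 15, 13, 0, 0, 0]
-0.285 [0, 15, 28, 44, 42, 35, 29, 28, 35, 42, 53, 53, 54, 54, 54, 54, 54, 47, 25, 1, 0, 0, 0]
-0.125 [0, 1, 16, 19, 26, 26, 26, 26, 26, 19, 51, 52, 52, 52, 52, 52, 52, -1, 16, 15, 0, 0, 0]
-0.112 [0, 1, 47, 48, 48, 48, 48, 48, 48, 49, 53, 55, 55, 55, 55, 55, 55, 54, 50, 16, 0, 0, 0]
```

carry_out(commands=[0.08, 0, -0.045, 0, 0, 0, 0.002, -0.09, 0, -2, 0, 0.005, -0.135, 0, -5, 0, 0.008, -0.18, 0, -8, 0, 0.01, -0.225, 0, -9.5, 0, 0.013, -0.27, 0, -9.5, 0, 0.016, -0.315, 0, -9.5, 0, 0.02, -0.355, 0, -9.5])

```text
t: 21.35
ee_pos: [0.5189, -0.1781, 0.31]
ee_rot: [0.054, 3.141, -0.0]
ft_force: [0.2, -1.0, 0.0]
gripper_width: 0.0003
gripper_force: 0.0
```

carry_out(commands=[0, -0.004, -0.024, 0, 0, 0, -0.004, -0.024, 0, 0, 0, -0.004, -0.024, 0, 0, 0, -0.004, -0.024, 0, 0])

```text
t: 21.75
ee_pos: [0.5231, -0.1995, 0.3098]
ee_rot: [0.053, 3.141, 0.0]
ft_force: [-0.3, -0.4, -0.3]
gripper_width: 0.0
gripper_force: 0.0
```

```bash
python3 st.py .515 -.200 .1
```

```text
t 21.75 pos [ 0.5231 -0.1995  0.3098] xang 178.08 f [-0.32 -0.4  -0.31] w 0.0 gf 0.0 z [ 0.e+00  2.e-04 -1.e+00]
shift [ 0.0081 -0.0008  0.2098]
```

carry_out(commands=[0, 0.008, 0, 0.05, 0, 0, 0.008, 0, 0.1, 0, 0, 0.008, 0, 0.15, 0, 0, 0.008, 0, 0.19, 0, 0, 0.008, 0, 0.208, 0, 0, 0.008, 0, 0.208, 0, 0, 0.008, 0, 0.208, 0, 0, 0.008, 0, 0.208, 0])

```text
t: 22.55
ee_pos: [0.5164, -0.1998, 0.1038]
ee_rot: [0.052, 3.138, -0.001]
ft_force: [1.2, 1.4, 0.4]
gripper_width: -0.0002
gripper_force: 0.0
```

carry_out(commands=[0, -0.008, 0, 0, 0, 0, -0.016, 0, 0, 0, 0, -0.02, 0, 0, 0, 0, -0.024, 0, 0, 0, 0, -0.027, 0, 0, 0, 0, -0.027, 0, 0, 0])

```text
t: 23.15
ee_pos: [0.541, -0.201, 0.1015]
ee_rot: [-0.054, -3.138, -0.0]
ft_force: [-3.3, 0.5, 2.2]
gripper_width: 0.0001
gripper_force: 2.0
```

```bash
python3 st.py; python3 -c "
from station import sensors;s=sensors.state();print(s['q'],s['wrist_torque'],s['effort'])"
```

```text
t 23.15 pos [ 0.541  -0.201   0.1015] xang 178.03 f [-3.31  0.5   2.19] w 0.0001 gf 2.0304899066104554 z [-2.9e-03  1.0e-04 -1.0e+00]
[-8.47983490e-02  4.01626924e-01 -8.90534460e-02  1.15108965e-04
 -1.08302245e+00 -1.52048241e+00] [0.121242   1.3930877  0.01927147] [ 6.39621690e-01 -4.26959395e+01  2.25598562e+01  4.73832920e+00
  1.34883966e+00 -8.41501780e-03]
```

carry_out(commands=[0, -0.002, 0, 0, 0, 0, -0.004, 0, 0, 0, 0, -0.006, 0, 0, 0, 0, -0.006, 0, 0, 0])

```text
t: 23.55
ee_pos: [0.5416, -0.2011, 0.1014]
ee_rot: [-0.055, -3.127, -0.001]
ft_force: [-19.4, 4.2, 14.4]
gripper_width: 0.0
gripper_force: 10.0
```

```bash
python3 st.py; python3 -c "
from station import sensors;s=sensors.state();print(s['wrist_torque'])"
```

```text
t 23.55 pos [ 0.5416 -0.2011  0.1014] xang 177.99 f [-19.45   4.22  14.38] w 0.0 gf 9.96094195637852 z [-0.0136  0.0011 -0.9999]
[1.19084531 6.85362002 0.02840912]
```

It's blocked at the same x with about 19 N, ten times the guard's friction, at a different height, so this is the end stop. Retreating and handing in.

carry_out(commands=[0, 0.015, 0, 0, 0, 0, 0.03, 0, 0, 0, 0, 0.035, 0, 0, 0, 0, 0.035, 0, -0.05, 0, 0, 0.035, 0, -0.1, 0, 0, 0.035, 0, -0.15, 0, 0, 0.035, 0, -0.18, 0, 0, 0.035, 0, -0.18, 0])

```text
t: 24.35
ee_pos: [0.5155, -0.2008, 0.2876]
ee_rot: [0.053, 3.13, -0.004]
ft_force: [0.5, -0.5, 0.5]
gripper_width: 0.0002
gripper_force: 0.0
```

carry_out(commands=[0, 0, 0, 0, 0, 0, 0, 0, 0, 0, 0, 0, 0, 0, 0])

```text
t: 24.65
ee_pos: [0.5126, -0.1998, 0.2803]
ee_rot: [-0.054, -3.139, -0.001]
ft_force: [-0.2, -0.6, -0.3]
gripper_width: -0.0004
gripper_force: 0.0
```

```bash
python3 st.py
python3 - <<'E'
from h import *
from station import hand_in
C=cloud(cap('wrist','w9')); k=C[(C[...,2]>.078)&(C[...,2]<.09)&(C[...,0]>.5)&(C[...,0]<.62)&(abs(C[...,1]+.2)<.05)]; print('bar',np.median(k,0))
C=cloud(cap('scene','s9')); k=C[(C[...,2]>.168)&(C[...,2]<.185)&(abs(C[...,0]-.577)<.03)&(abs(C[...,1]-.174)<.03)]; print('pen top',len(k),np.median(k,0))
print(hand_in())
E
```

```text
t 24.65 pos [ 0.5126 -0.1998  0.2803] xang 178.03 f [-0.17 -0.58 -0.27] w -0.0004 gf 0.0 z [-2.6e-03  5.0e-04 -1.0e+00]
bar [ 0.55437984 -0.20063153  0.08413762]
pen top 87 [0.58078457 0.17038254 0.1753992 ]
the job is handed in; nothing more can be done
None
```

I pushed the guard to its end stop, touched the round and then the square test point (about 3 N each), hung the pen back in the fork and handed the job in. No verdict came back, and the first guard push briefly reached about 43 N at the wrist, just above the 40 N limit for the arm or gripper body, though only the fingertips were touching.

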